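Change over a twin water filter

ROBOT

A 7-joint arm with a two-finger parallel gripper is mounted at the origin on a cart in front of the work surface, level with it; the furniture and walls round the work are solid. World frame = base frame: x ahead of the robot, y to its left, z up, the work surface at z = 0. Lengths are in m, angles in rad, forces in N, time in s.
With the tool pointing down it reaches from about 0.425 to 0.925 m from the base axis. Payload 6.8 kg.
Tool frame: the origin (TCP) lies midway between the tips of the shut fingers; the grasp point (between the pads) lies r.grip_point_offset behind it (r.grip_point_offset is the distance from the TCP to the grasp point, in m); z points along the fingers, y is the line along which they close (so a half turn about z gives the same grasp; the last joint's range is limited). The gripper opens to 85 mm and grips with 20 to 120 N. Pads are 22 mm wide; open, the fingers measure 114 mm over their backs; the gripper's body (76 mm by 85 mm) begins 54 mm behind the grasp point. The pads swing forward as they close: fully open they stand 13 mm farther back than shut.
Start: joints at [1.057, 0.477, 0.022, 1.555, -0.011, 1.109, -0.083], TCP at [0.266, -0.62, 0.231] pointing down, gripper open.
Joint ranges: [-2.96, 2.96], [-0.34, 2.1], [-1.41, 1.46], [0.24, 2.44], [-1.37, 4.51], [0.17, 1.92], [-2.96, 2.96]. Speed limits (rad/s): [2.39, 2.39, 3.14, 3.14, 3.14, 3.14, 3.14].

INTERFACE

Orientations are given as a rotation vector (axis times angle).
In Python, from bench import r gives the robot as it stands. The module is installed in compiled form; this text tells all that it offers.
- The arm moves only by the shell command python3 -m crank 'ROWS' [FORCE]. ROWS is JSON, a list of rows, each a list of 5 numbers: the shift along the world's x, y, z in units of 200 mm (1.0 is 200 mm), then the turn about the world's z in units of 45 degrees (1.0 is 45 degrees), then the opening, from -1 (shut) to 1 (fully open). In form: [[dx, dy, dz, turn, jaw], ...]. A call has 1 to 8 rows; each row shifts and turns the commanded pose from where the row before left it; what a row does not reach is not made up. A row lasts 1/12 s, in which the tool goes at most 41.7 mm and 7.16 degrees, less where a joint would pass 70% of its speed; a pose out of reach is approached as far as the arm can. A call with a number of a shift or a turn outside -1 to 1 is refused whole. A call with a gripper value outside its range is refused whole. The fingers move at their own pace and stop on an object; FORCE is the grip in N (left out, the last holds). Time passes only in rows, so rows that do not move let the fingers close. It gives the time, the measured TCP pose, the force, the opening and the grip force at its end, in the units of the state.
- r.get_obs(): the state, without advancing time (a new reading comes with each control period).
- r.grab_frame(name): name is "scene" or "top" or "wrist"; returns the picture (420x560x3 uint8, blue, green, red); there is no depth.
- r.camera_model(name): a dict with "fx", "fy", "cx", "cy" (pixels), "R" (3x3) and "t" (3): a world point X has camera coordinates R X + t. Camera axes: x right, y down, z forward; pixel columns grow to the right and rows downward; lengths in m; the calibration is good to about 2 mm. A picture is of the moment at which its call begins: read the wrist's pose just before it. camera_model takes no time and is no camera call; for the wrist camera it gives the pose at the moment of the call.
- r.hand_in(): hands the job in; it is judged then, once.
The state is a dict: "clock": time; "joints": joint angles; "qvel": joint speeds; "tau": joint torques, N m; "tcp_pos": TCP position; "orientation": TCP orientation; "contact_force": force on the tool from outside, world axes, zero at the start; "moment": the same for the moment, N m; "grip_width": finger opening in m; "gripper_force": force on a finger pad.
Only numpy, scipy, OpenCV 4.12 (cv2) and the standard library are available. Lean on these libraries where they do the work, as an engineer would, in place of code of your own. Each camera call takes 0.05 s, during which the arm holds its last target. There are 200 camera calls.

TASK

The filter with the brown, used-up cartridge is supplying the water and must come off line for a cartridge change. First push the yellow lever of the filter with the white cartridge until it is fully open, in line with its pipe; then push the brown filter's yellow lever until it is fully shut, square across its pipe; and last press the red pressure-relief button on top of the brown filter all the way down, keep it down for a good second, and let it go. Only push, gently, with the fingers: nothing is gripped or lifted, the white filter's red button is not pressed, and the other things on the worktop stay where they are.

Things in the scene. Friction and masses are not known exactly. Their poses are not given: they have to be found in the camera images.
- spent_filter: Filter with the BROWN cartridge in its clear bowl; fixed. Origin on the worktop (z 0) below its lever's pivot. x runs along its branch pipe from the supply header in front to the filter, y left, z up. Valve and pipe tops at z 189 mm; header: pipe parallel to y at x -60 mm, top at z 187 mm. Black head: disc of radius 53 mm round x 85, y 0, top at z 198 mm, with the red button on its axis.
- clean_filter: The filter with the WHITE fresh cartridge in its clear bowl; fixed, and built exactly as spent_filter, with the same frame and directions.
- stand: Fixed stainless stand that carries both filters, with a round gauge in its back plate. Axes parallel to the filters'; their origins lie at x 0, y +100 and -100 mm in its frame, and which one is on the left varies. Nothing on it is higher than z 230 mm.
- spent_lever (a joint): Brown filter's lever angle. 0 = fully shut (square across the pipe, pointing along the filter's +y), pi/2 = fully open (along the pipe, pointing along the filter's -x, over the header). From above it opens anticlockwise. Hard stops at both ends. Starts open or nearly so. Stays where it is left; takes about 0.4 N m, or 6 N at 70 mm from the pivot.
- clean_lever (a joint): Angle of the white filter's lever, with the same meaning. Starts shut or nearly so.
- spent_lever_push (a point): Point on the centre line of the brown filter's lever, 70 mm from the pivot, at z = 215 mm; it moves with the lever. The lever's yellow sleeve runs from 24 to 90 mm from the pivot, is 18 mm wide and 12 mm thick (z = 209 to 221 mm); push it on its upright side. More than 40 N counts as forcing or gripping.
- clean_lever_push (a point): The same point on the white filter's lever.
- spent_relief (a joint): Travel of the red pressure-relief button of the brown filter: 0 = up, 0.006 m = fully down (a spring, about 6 N at the bottom, then a hard stop). It springs back.
- clean_relief (a joint): Travel of the white filter's red button; it must not be pressed.
- spent_relief_top (a point): Centre of the top of the brown filter's red button (22 mm across, in a low black housing, top of the button at about z = 0.22 m); press straight down.
- spare_cartridge: Loose spare cartridge, white with blue end caps, standing upright: 64 mm across, 113 mm tall, origin at the centre of its underside. Leave it.
- bowl_wrench: Loose blue plastic bowl wrench lying flat: a ring 129 mm across with a handle to 198 mm from the ring's centre along its x axis, 13 mm thick; origin under the ring's centre. Leave it.
- melamine_cup_1: Loose white cup standing on the white trays, 74 mm across, 64 mm tall, origin at the centre of its underside. Leave it.
- spice_jar_1: Loose spice jar with a green cap, 46 mm across, 106 mm tall, origin at the centre of its underside. Leave it.
- spice_jar_2: Loose spice jar with a dark cap, 44 mm across, 105 mm tall, origin at the centre of its underside. Leave it.

How it is judged:
On the way, in this order (a step that is already met when the one before it is completed fails the run):
1. the white filter's lever is fully open (within 0.1 rad of its stop) while the brown filter's lever is still open (value of joint clean_lever above 1.47 rad and value of joint spent_lever above 0.8 rad), for 0.2 s.
2. the brown filter's lever is fully shut (within 0.1 rad of its stop), the white one's still fully open (value of joint spent_lever below 0.1 rad and value of joint clean_lever above 1.47 rad), for 0.2 s.
3. the brown filter's red button is kept down (at least 4.5 of its 6 mm) for 0.8 s, with its lever shut (value of joint spent_relief above 0.0045 m and value of joint spent_lever below 0.1 rad), for 0.8 s.
At the end, for the whole second after the job is handed in: the white filter's lever is within 0.1 rad of its open stop, the brown filter's lever within 0.1 rad of its shut stop, and both red buttons are up again (within 1 mm) (all of step 2 and value of joint each of spent_relief, clean_relief below 0.001 m); the robot touches nothing.
It fails at once if the water is cut off: both levers are more than half shut (value of joint each of clean_lever, spent_lever below 0.75 rad).
It fails at once if the brown filter's relief button is pressed (over 2 mm) while its valve is not shut (value of joint spent_relief above 0.002 m and value of joint spent_lever above 0.15 rad).
It fails at once if the white filter's relief button is pressed (over 2 mm) (value of joint clean_relief above 0.002 m).
It fails at once if a filter or its lever is gripped or forced: over 40 N from the fingers (contact force between the fingers and spent_filter above 40 N or contact force between the fingers and clean_filter above 40 N).
It fails at once if another thing is shifted by more than 20 mm or lifted (distance of any of spare_cartridge, bowl_wrench, melamine_cup_1, spice_jar_1, spice_jar_2 from where it was at the start of the episode above 0.02 m).
It also fails if it takes over 64 s, if anything falls off the work surface, if the arm or the gripper's body presses on something with over 40 N, if the wrist force passes 120 N, or if a joint passes its speed limit or range.

## Working session

There is one attempt and no reset: what is moved stays moved. The work goes in short steps, Python scripts to look and compute and a shell command to move; the robot and the scene stay as the last step left them, time stands still between calls to the robot, and variables do not carry over. Pictures are saved under pics/ and viewed, at most 10 in all, crops included, and the job is handed in when it is done.

```bash
mkdir -p pics
python3 - <<'E'
from bench import r
import cv2
o=r.get_obs();print(o)
print(r.grip_point_offset)
for n in("scene","top"):
    cv2.imwrite(f"pics/{n}0.png",r.grab_frame(n)); print(n,r.camera_model(n))
E
```

```text
{'clock': 0.0, 'joints': array([ 1.05688507,  0.47780474,  0.02234974,  1.55646858, -0.01151392,
        1.10931635, -0.08312122]), 'qvel': array([-0.00012052,  0.0011499 , -0.00244671,  0.00014003, -0.00105744,
        0.00019798,  0.00085412]), 'tau': array([ 8.84221263e-04, -5.96445358e+01,  1.60784896e+00, -2.81198269e+01,
        1.23232801e-02,  9.36555531e-03,  1.33321117e-05]), 'tcp_pos': array([ 0.26620892, -0.61962707,  0.23031558]), 'orientation': array([-3.07538563e+00, -6.32696278e-01,  7.92380039e-04]), 'contact_force': array([-0.02815054,  0.25894614, -0.55429901]), 'moment': array([ 0.00272763,  0.0319103 , -0.00421034]), 'gripper_force': 0.0, 'grip_width': 0.08546487697505054}
0.0187
scene {'fx': 499.5653554680544, 'fy': 499.5653554680544, 'cx': 278.8584451242028, 'cy': 214.9696265258782, 'R': array([[-0.61419079, -0.78915611, -0.00152191],
       [-0.60169886,  0.46954113, -0.64613436],
       [ 0.51061547, -0.39593404, -0.76322217]]), 't': array([0.34259139, 0.36223204, 1.24954683])}
top {'fx': 460.1396790400845, 'fy': 460.1396790400845, 'cx': 281.7351860358824, 'cy': 220.87363627287885, 'R': array([[ 0.02663037, -0.99952159,  0.01572936],
       [-0.98377054, -0.02899728, -0.17707254],
       [ 0.17744393, -0.01075858, -0.9840721 ]]), 't': array([0.02863211, 0.54790484, 1.36022042])}
```

View pics/top0.png

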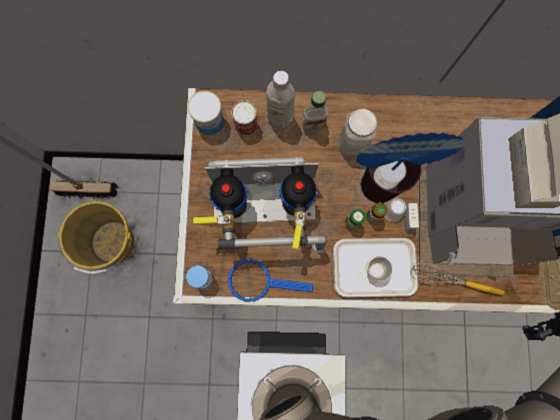

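View pics/scene0.png

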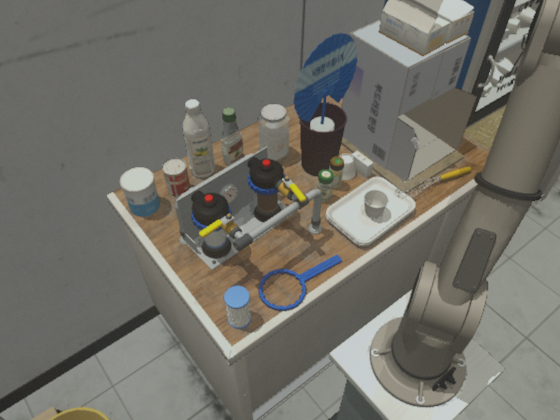

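The left filter's lever points along +y, so it is shut (white). The right one's lies over the header, so it is open, and a brown bowl shows at (267,205) in the scene view. Next I'll enlarge both views.

Run:
```python
import cv2
a=cv2.imread("pics/top0.png")[150:260,180:330]
cv2.imwrite("pics/c.png",cv2.resize(a,None,fx=5,fy=5,interpolation=cv2.INTER_CUBIC))
a=cv2.imread("pics/scene0.png")[145:265,170:330]
cv2.imwrite("pics/d.png",cv2.resize(a,None,fx=5,fy=5,interpolation=cv2.INTER_CUBIC))
```

```text
(no output)
```

View pics/c.png

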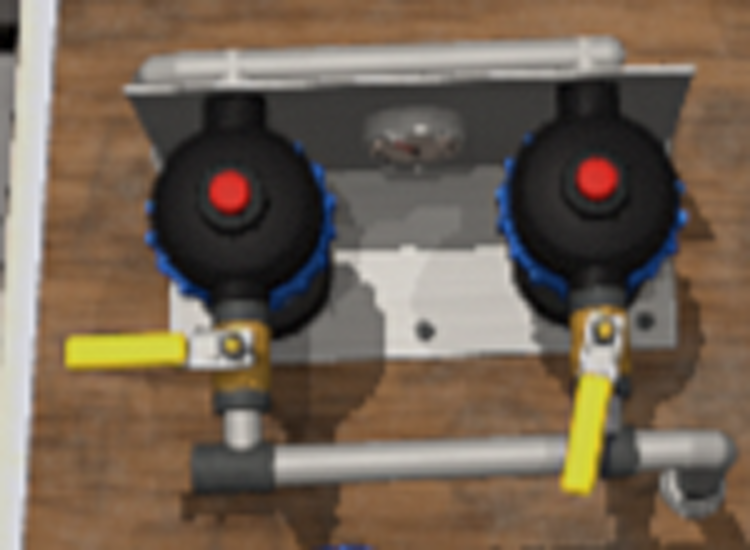

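View pics/d.png

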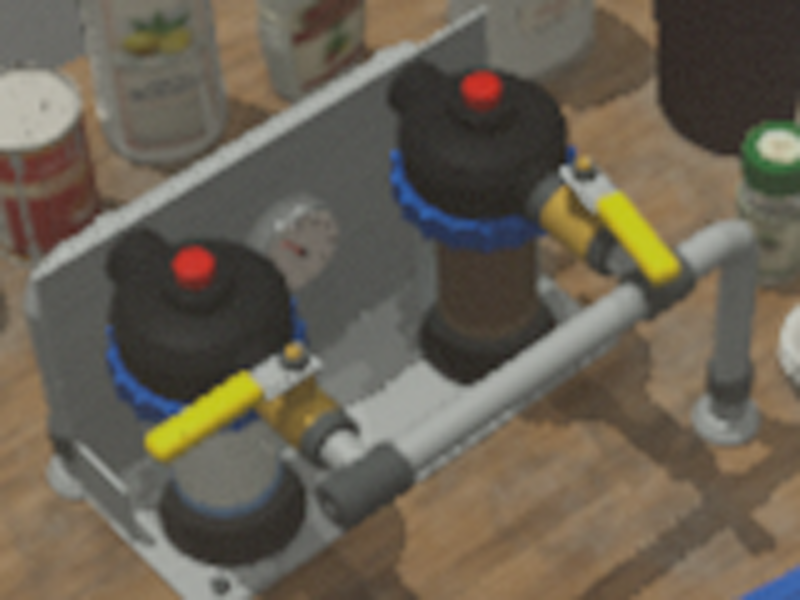

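The crops confirm it: left is white, right is brown. In the top crop the buttons are at (229,190) and (597,178), the pivots at (235,345) and (603,328), and the lever tips at (66,352) and (576,490).

```bash
cat > h.py <<'E'
from bench import r
import numpy as np
def ray(cam,u,v,z):
    c=r.camera_model(cam);R=np.array(c["R"]);t=np.array(c["t"])
    d=R.T@np.array([(u-c["cx"])/c["fx"],(v-c["cy"])/c["fy"],1]);o=-R.T@t
    return o+d*(z-o[2])/d[2]
E
python3 - <<'E'
from h import *
T=lambda x,y,z:ray("top",180+(x-2)/5,150+(y-2)/5,z).round(4)
S=lambda x,y,z:ray("scene",170+(x-2)/5,145+(y-2)/5,z).round(4)
bL,bR=T(229,190,.22),T(597,178,.22)
print("btn",bL,bR,S(195,258,.22),S(482,80,.22))
print("piv",T(235,342,.228),T(603,326,.228),S(294,348,.228),S(586,162,.228))
print("lev",T(66,352,.221),T(186,349,.221),T(576,490,.221),T(597,376,.221))
d=bL-bR;print(np.hypot(d[0],d[1]),"yaw",np.degrees(np.arctan2(-d[0],d[1])))
E
```

```text
btn [0.6032 0.2011 0.22  ] [0.616  0.0015 0.22  ] [0.6024 0.1984 0.22  ] [ 0.6175 -0.0013  0.22  ]
piv [0.518 0.193 0.228] [ 0.5325 -0.003   0.228 ] [0.5131 0.1956 0.228 ] [ 0.5253 -0.0022  0.228 ]
lev [0.5112 0.2837 0.221 ] [0.5147 0.2197 0.221 ] [0.4448 0.0093 0.221 ] [ 0.5065 -0.0007  0.221 ]
0.2000099997500125 yaw 3.6692540956394315
```

```bash
python3 -m crank '[[0,0,0.17,0,-1],[0,0,0.17,0,-1],[0,0,0.17,0,-1],[0.03,0.17,0,0,-1],[0.03,0.17,0,0,-1],[0.03,0.17,0,0,-1],[0.03,0.17,0,0,-1],[0.04,0.17,0,0,-1]]' 20
python3 -m crank '[[0.1,0.15,0,0,-1],[0.1,0.15,0,0,-1],[0.1,0.15,0,0,-1],[0.1,0.15,0,0,-1],[0.1,0.15,0,0,-1],[0.1,0.15,0,0,-1],[0.1,0.15,0,0,-1],[0,0,0,0,-1]]'
python3 - <<'E'
from h import *
o=r.get_obs();print(o["joints"],o["grip_width"])
E
```

```text
clock: 0.77
tcp_pos: [0.298, -0.4484, 0.3329]
orientation: [-3.077, -0.632, 0.001]
contact_force: [0.8, -0.8, 0.6]
grip_width: 0.0003
gripper_force: 0.0
clock: 1.43
tcp_pos: [0.4424, -0.2327, 0.3333]
orientation: [-3.071, -0.649, -0.004]
contact_force: [0.1, 0.4, 0.6]
grip_width: 0.0002
gripper_force: 0.0
[ 0.59554814  0.11306415 -0.25502663  1.81647234  0.02682921  1.21516987
 -0.82133202] 0.0002330172891638988
```

```bash
python3 -m crank '[[0.03,0.17,0,-0.03,-1],[0.03,0.17,0,-0.03,-1],[0.03,0.17,0,-0.03,-1],[0.03,0.17,0,-0.03,-1],[0.03,0.17,0,-0.03,-1],[0.03,0.17,0,-0.03,-1],[0.03,0.17,0,-0.03,-1],[0.03,0.17,0,-0.03,-1]]'
python3 -m crank '[[0.04,0.17,0,-0.03,-1],[0.04,0.17,0,-0.03,-1],[0.04,0.17,0,-0.03,-1],[0.04,0.17,0,-0.03,-1],[0.04,0.17,0,-0.03,-1],[0.04,0.17,0,-0.03,-1],[0.05,0.1,0,-0.03,-1],[0,0,0,0,-1]]'
python3 - <<'E'
from h import *
o=r.get_obs();print(o["joints"],o["orientation"])
E
```

```text
clock: 2.1
tcp_pos: [0.4862, 0.0331, 0.3331]
orientation: [3.123, 0.338, -0.0]
contact_force: [0.7, -1.3, 0.3]
grip_width: -0.0002
gripper_force: 0.0
clock: 2.77
tcp_pos: [0.5441, 0.2609, 0.3324]
orientation: [-3.137, -0.09, 0.002]
contact_force: [-1.3, -0.3, -0.4]
grip_width: -0.0001
gripper_force: 0.0
[-0.10460491  0.3386589  -0.57950937  1.57434245  0.18745728  1.28483117
 -2.22432329] [-3.13735283e+00 -9.01593234e-02  2.15544487e-03]
```

```bash
python3 -m crank '[[0.02,0,-0.15,0,-1],[0,0,-0.15,0,-1],[0,0,-0.15,0,-1],[0,0,-0.1,0,-1],[0,0,-0.08,0,-1],[0,0,0,0,-1]]'
python3 - <<'E'
from h import *
import cv2
o=r.get_obs();p=o["tcp_pos"];print(p)
th=np.radians(3.7);X=np.array([np.cos(th),np.sin(th)]);Y=np.array([-X[1],X[0]])
P=np.array([.518,.1945]);print("filter frame",X@(p[:2]-P),Y@(p[:2]-P))
cv2.imwrite("pics/e.png",np.hstack([cv2.resize(r.grab_frame("scene")[145:265,170:290],(480,480)),cv2.resize(r.grab_frame("top")[140:260,180:260],(320,480))]))
prev=p[:2]
for a in np.radians(np.arange(0,91,6)):
    u=-np.sin(a)*X+np.cos(a)*Y;n=np.cos(a)*X+np.sin(a)*Y
    q=P+.065*u+.020*n;print(np.degrees(a).round(),((q-prev)/.2).round(3),q.round(4));prev=q
E
```

```text
clock: 3.27
tcp_pos: [0.5465, 0.253, 0.2032]
orientation: [3.137, 0.081, -0.01]
contact_force: [-0.6, -0.3, -1.3]
grip_width: 0.0
gripper_force: 0.0
[0.54652937 0.25302762 0.2032172 ]
filter frame 0.032246824832926985 0.05656455797079839
0.0 [-0.064  0.038] [0.5338 0.2607]
6.0 [-0.035  0.006] [0.5268 0.2619]
12.0 [-0.035  0.003] [0.5197 0.2625]
18.0 [-0.036 -0.001] [0.5125 0.2623]
24.0 [-0.035 -0.005] [0.5055 0.2613]
30.0 [-0.035 -0.008] [0.4986 0.2597]
36.0 [-0.034 -0.012] [0.4919 0.2573]
42.0 [-0.032 -0.015] [0.4854 0.2542]
48.0 [-0.03  -0.019] [0.4794 0.2505]
54.0 [-0.028 -0.022] [0.4737 0.2461]
60.0 [-0.026 -0.025] [0.4686 0.2412]
66.0 [-0.023 -0.027] [0.464  0.2358]
72.0 [-0.02  -0.029] [0.46   0.2299]
78.0 [-0.017 -0.031] [0.4566 0.2237]
84.0 [-0.014 -0.033] [0.4539 0.2171]
90.0 [-0.01  -0.034] [0.4518 0.2103]
```

View pics/e.png

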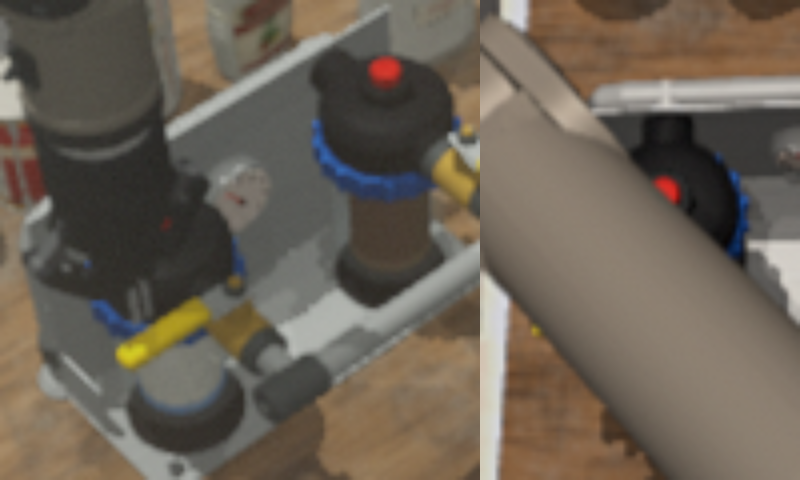

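The tip stands behind the white lever (left panel, finger near (140,300) and lever (120–205,350–310)), and nothing is touched. I'll start the push.

```bash
python3 -m crank '[[-0.03,0.02,0.01,0,-1],[-0.03,0.02,0.01,0,-1],[-0.035,0.005,0,0.1,-1],[-0.035,0.005,0,0.13,-1],[-0.035,0,0,0.13,-1],[0,0,0,0,-1]]'
python3 - <<'E'
from h import *
o=r.get_obs();print(o["joints"].round(3))
E
```

```text
clock: 3.87
tcp_pos: [0.5156, 0.2677, 0.2135]
orientation: [-3.094, -0.533, -0.008]
contact_force: [2.0, 1.4, -0.0]
grip_width: -0.0001
gripper_force: 1.0
[-0.094  0.409 -0.632  1.775  0.276  1.042 -2.057]
```

```bash
python3 -m crank '[[-0.025,-0.01,-0.02,0.08,-1],[-0.025,-0.015,0,0.08,-1],[-0.035,-0.01,0,0.13,-1],[-0.035,-0.01,0,0.13,-1],[-0.03,-0.015,0,0.13,-1],[-0.03,-0.02,0,0.13,-1],[0,0,0,0,-1]]'
python3 - <<'E'
from h import *
import cv2
o=r.get_obs();print(o["joints"].round(3),o["tcp_pos"])
cv2.imwrite("pics/f.png",np.hstack([cv2.resize(r.grab_frame("scene")[145:265,170:290],(480,480)),cv2.resize(r.grab_frame("top")[180:260,180:233],(320,480))]))
E
```

```text
clock: 4.45
tcp_pos: [0.4794, 0.2523, 0.2095]
orientation: [-2.845, -1.327, -0.008]
contact_force: [0.5, 4.4, 1.9]
grip_width: -0.0001
gripper_force: 1.9
[ 0.017  0.376 -0.762  1.862  0.302  1.017 -1.568] [0.47942421 0.25230369 0.20948023]
```

View pics/f.png

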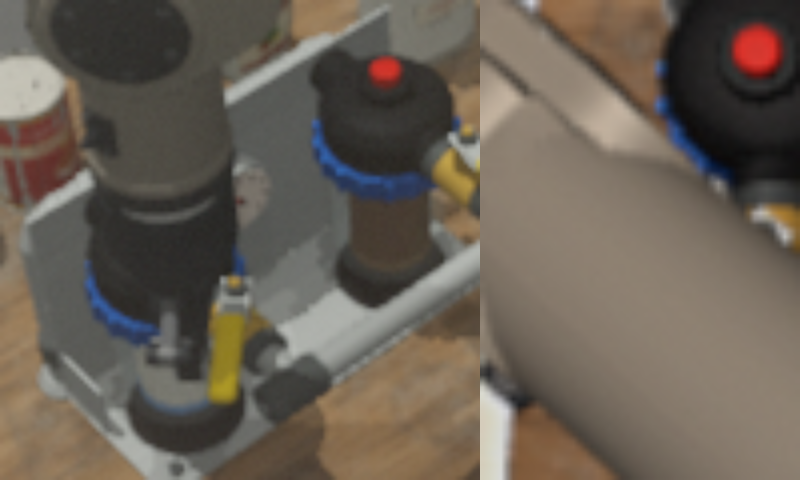

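The lever has swung to about 50° (handle at (228,350)), with the finger at its trailing side. I'll continue the arc.

```bash
python3 -m crank '[[-0.03,-0.025,0,0.13,-1],[-0.025,-0.03,0,0.13,-1],[-0.025,-0.03,0,0.13,-1],[-0.02,-0.03,0,0.13,-1],[-0.015,-0.03,0,0.13,-1],[0,0,0,0,-1]]'
python3 -m crank '[[-0.01,-0.02,0,0.1,-1],[-0.005,-0.02,0,0.05,-1],[0,0,0,0,-1]]'
python3 - <<'E'
from h import *
import cv2
o=r.get_obs();print(o["joints"].round(3),o["tcp_pos"],o["contact_force"])
E
```

```text
clock: 5.05
tcp_pos: [0.4562, 0.2224, 0.2086]
orientation: [-2.419, -2.002, -0.004]
contact_force: [-0.3, 4.3, 2.0]
grip_width: -0.0001
gripper_force: 2.5
clock: 5.3
tcp_pos: [0.4534, 0.2145, 0.2084]
orientation: [-2.301, -2.138, -0.004]
contact_force: [-0.9, 5.1, 2.8]
grip_width: -0.0
gripper_force: 2.6
[ 0.197  0.346 -0.912  1.943  0.322  1.003 -0.936] [0.45344636 0.21450237 0.20842156] [-0.85085618  5.13086722  2.8428468 ]
```

Now small steps until the force rises at the stop.

```bash
for i in 1 2; do :; done; python3 -m crank '[[-0.005,-0.01,0,0.05,-1],[-0.003,-0.01,0,0,-1],[0,0,0,0,-1]]'; python3 -m crank '[[0,-0.01,0,0,-1],[0,0,0,0,-1]]';  python3 -m crank '[[0,-0.01,0,0,-1],[0,0,0,0,-1]]'
```

```text
clock: 5.55
tcp_pos: [0.4525, 0.211, 0.2085]
orientation: [-2.26, -2.181, -0.007]
contact_force: [1.8, 6.6, 1.9]
grip_width: -0.0001
gripper_force: 3.1
clock: 5.72
tcp_pos: [0.4525, 0.2108, 0.2087]
orientation: [-2.258, -2.18, -0.011]
contact_force: [2.5, 10.3, -1.4]
grip_width: 0.0002
gripper_force: 5.5
clock: 5.88
tcp_pos: [0.4524, 0.2106, 0.2088]
orientation: [-2.256, -2.181, -0.015]
contact_force: [2.0, 15.9, -5.0]
grip_width: -0.0
gripper_force: 7.9
```

```bash
python3 -m crank '[[0,0.05,0,0,-1],[0,0.1,0,0,-1],[0,0,0.15,0,-1],[0,0,0.15,0,-1],[0,0,0.1,0,-1],[0,-0.15,0,0,-1],[0,-0.15,0,0,-1],[0,-0.15,0,0,-1]]'
python3 -m crank '[[0.01,-0.16,0,0,-1],[0.01,-0.16,0,0,-1],[0.01,-0.16,0,0,-1],[0.01,-0.16,0,0,-1],[0.01,-0.16,0,0,-1],[0,-0.16,0,0,-1],[0,-0.1,0,0,-1],[0,0,0,0,-1]]'
python3 - <<'E'
from h import *
import cv2
o=r.get_obs();print(o["joints"].round(3),o["tcp_pos"],o["contact_force"])
cv2.imwrite("pics/g.png",np.hstack([cv2.resize(r.grab_frame("scene")[145:265,180:330],(500,400)),cv2.resize(r.grab_frame("top")[160:280,190:280],(300,400))]))
E
```

```text
clock: 6.55
tcp_pos: [0.4514, 0.1436, 0.2876]
orientation: [2.261, 2.181, -0.002]
contact_force: [0.9, -1.0, 0.1]
grip_width: -0.0001
gripper_force: 0.0
clock: 7.22
tcp_pos: [0.4608, -0.0728, 0.2868]
orientation: [-2.27, -2.171, 0.005]
contact_force: [-0.3, -0.5, -1.0]
grip_width: -0.0001
gripper_force: 0.0
[ 0.756  0.147 -0.796  1.921  0.119  1.123 -0.131] [ 0.46075666 -0.07283065  0.28684449] [-0.28912147 -0.46253611 -1.04449194]
```

View pics/g.png

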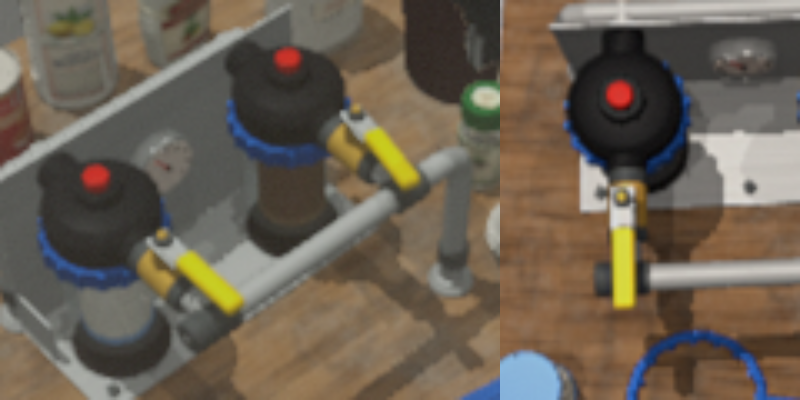

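The white lever is in line with its pipe (handle (625,270) in the right panel); the brown lever is still open. I'll descend and plan the closing arc.

```bash
python3 -m crank '[[0,0,-0.13,0,-1],[0,0,-0.13,0,-1],[0,0,-0.12,0,-1],[0,0,0,0,-1]]'
python3 - <<'E'
from h import *
o=r.get_obs();p=o["tcp_pos"]
th=np.radians(3.7);X=np.array([np.cos(th),np.sin(th)]);Y=np.array([-X[1],X[0]])
P=np.array([.532,-.0054]);prev=p[:2]
for d in np.arange(78,-1,-6):
    a=np.radians(d);u=-np.sin(a)*X+np.cos(a)*Y;n=np.cos(a)*X+np.sin(a)*Y
    q=P+.065*u-.0205*n;print(d,((q-prev)/.2).round(3),q.round(4));prev=q
E
```

```text
clock: 7.65
tcp_pos: [0.4587, -0.0658, 0.2076]
orientation: [-2.253, -2.18, 0.007]
contact_force: [-0.8, 0.2, -1.4]
grip_width: -0.0
gripper_force: 0.0
78 [0.03  0.248] [ 0.4647 -0.0163]
72 [-0.004  0.035] [ 0.464  -0.0092]
66 [-0.     0.036] [ 0.4639 -0.0021]
60 [0.004 0.035] [0.4646 0.005 ]
54 [0.007 0.035] [0.4661 0.012 ]
48 [0.011 0.034] [0.4683 0.0188]
42 [0.014 0.033] [0.4712 0.0253]
36 [0.018 0.031] [0.4747 0.0315]
30 [0.021 0.029] [0.4789 0.0373]
24 [0.024 0.027] [0.4836 0.0426]
18 [0.026 0.024] [0.4889 0.0474]
12 [0.029 0.021] [0.4947 0.0516]
6 [0.031 0.018] [0.5008 0.0552]
0 [0.033 0.015] [0.5073 0.0581]
```

```bash
python3 -m crank '[[0.01,0.08,0,-0.05,-1],[0.01,0.08,0,-0.05,-1],[0.01,0.05,0,-0.04,-1],[0,0.04,0,0,-1],[0,0.035,0,-0.13,-1],[0,0.035,0,-0.13,-1],[0.005,0.035,0,-0.13,-1],[0,0,0,0,-1]]'
python3 -m crank '[[0.005,0.035,0,-0.13,-1],[0.01,0.035,0,-0.13,-1],[0.015,0.035,0,-0.13,-1],[0.02,0.03,0,-0.13,-1],[0.02,0.03,0,-0.13,-1],[0,0,0,0,-1]]'
```

```text
clock: 8.32
tcp_pos: [0.4684, 0.004, 0.2122]
orientation: [2.662, 1.665, -0.003]
contact_force: [-1.7, -1.5, 0.1]
grip_width: 0.0001
gripper_force: 1.3
clock: 8.82
tcp_pos: [0.4825, 0.0363, 0.2118]
orientation: [2.996, 0.94, -0.003]
contact_force: [-0.8, -3.4, 0.8]
grip_width: -0.0001
gripper_force: 1.5
```

```bash
python3 -m crank '[[0.015,0.03,-0.015,-0.11,-1],[0.02,0.025,0,-0.11,-1],[0.03,0.02,0,-0.13,-1],[0.03,0.02,0,-0.13,-1],[0,0,0,0,-1]]'
python3 -m crank '[[0.015,0.01,0,-0.1,-1],[0.01,0.01,0,0,-1],[0,0,0,0,-1]]'
```

```text
clock: 9.23
tcp_pos: [0.5009, 0.0553, 0.2082]
orientation: [3.119, 0.362, -0.005]
contact_force: [-2.3, -2.1, 1.3]
grip_width: -0.0002
gripper_force: 1.5
clock: 9.48
tcp_pos: [0.5052, 0.059, 0.2082]
orientation: [3.13, 0.247, -0.006]
contact_force: [-4.5, -3.5, 1.5]
grip_width: 0.0002
gripper_force: 2.3
```

```bash
python3 -m crank '[[0.01,0,0,-0.05,-1],[0,0,0,0,-1]]';python3 -m crank '[[0.01,0,0,0,-1],[0,0,0,0,-1]]';python3 -m crank '[[0.01,0,0,0,-1],[0,0,0,0,-1]]'
```

```text
clock: 9.65
tcp_pos: [0.5066, 0.0597, 0.2082]
orientation: [3.135, 0.183, -0.008]
contact_force: [-6.7, -2.4, 2.3]
grip_width: -0.0002
gripper_force: 3.5
clock: 9.82
tcp_pos: [0.5067, 0.0596, 0.2079]
orientation: [3.134, 0.187, -0.014]
contact_force: [-13.5, -1.1, 6.9]
grip_width: 0.0
gripper_force: 6.6
clock: 9.98
tcp_pos: [0.5069, 0.0595, 0.2077]
orientation: [3.134, 0.187, -0.02]
contact_force: [-19.1, -1.8, 12.2]
grip_width: 0.0001
gripper_force: 9.6
```

```bash
python3 -m crank '[[-0.05,0,0,0,-1],[-0.1,0,0,0,-1],[0,0,0.15,0,-1],[0,0,0.15,0,-1],[0,0,0.15,0,-1],[0,0,0,0,-1]]'
python3 - <<'E'
from h import *
import cv2
o=r.get_obs();p=o["tcp_pos"];print(p,o["contact_force"],((np.array([.6168,0])-p[:2])/.2).round(3))
cv2.imwrite("pics/i.png",np.hstack([cv2.resize(r.grab_frame("scene")[145:265,180:330],(500,400)),cv2.resize(r.grab_frame("top")[160:280,240:330],(300,400))]))
E
```

```text
clock: 10.48
tcp_pos: [0.4859, 0.0616, 0.3049]
orientation: [-3.135, -0.187, -0.017]
contact_force: [1.3, 0.5, 0.5]
grip_width: 0.0002
gripper_force: 0.0
[0.48587821 0.06155721 0.30486407] [1.3467263  0.46128919 0.49105047] [ 0.655 -0.308]
```

View pics/i.png

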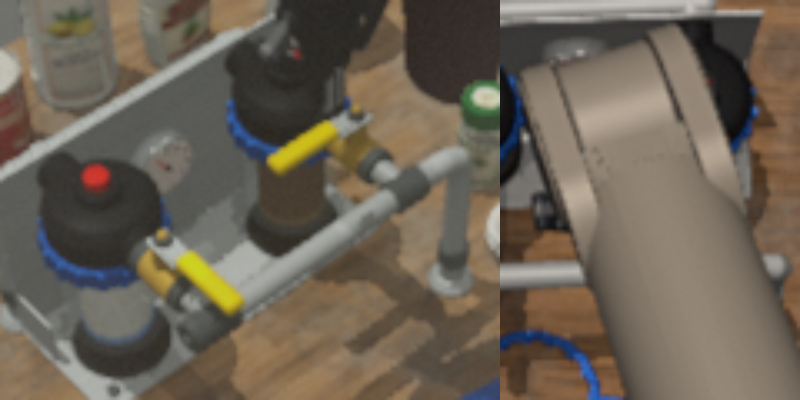

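The brown lever is square across its pipe (handle (305,145)) and the white one is still open. Next I'll go above the brown button.

```bash
python3 -m crank '[[0.13,-0.06,0,0,-1],[0.13,-0.06,0,0,-1],[0.13,-0.06,0,0,-1],[0.13,-0.06,0,0,-1],[0.13,-0.07,0,0,-1],[0,0,-0.15,0,-1],[0,0,-0.1,0,-1],[0,0,0,0,-1]]'; python3 -m crank '[[0,0,0,0,-1],[0,0,0,0,-1]]'
```

```text
clock: 11.25
tcp_pos: [0.6099, -0.0028, 0.2424]
orientation: [-3.135, -0.183, 0.015]
contact_force: [-1.1, -0.2, -0.6]
grip_width: -0.0002
gripper_force: 0.0
clock: 11.42
tcp_pos: [0.6131, -0.0016, 0.2491]
orientation: [-3.136, -0.183, -0.001]
contact_force: [0.0, -0.0, -0.7]
grip_width: -0.0
gripper_force: 0.0
```

```bash
python3 -m crank '[[0.015,0.005,-0.05,0,-1],[0,0,-0.05,0,-1],[0,0,0,0,-1],[0,0,0,0,-1],[0,0,0,0,-1],[0,0,0,0,-1]]'; python3 -m crank '[[0,0,-0.03,0,-1],[0,0,0,0,-1],[0,0,0,0,-1]]'
```

```text
clock: 11.92
tcp_pos: [0.6161, -0.0011, 0.2287]
orientation: [3.136, 0.181, 0.001]
contact_force: [-0.2, 0.1, 0.0]
grip_width: -0.0001
gripper_force: 0.0
clock: 12.17
tcp_pos: [0.6156, -0.0013, 0.2219]
orientation: [3.136, 0.181, -0.001]
contact_force: [0.4, 0.4, 0.1]
grip_width: -0.0001
gripper_force: 0.0
```

Now I'll press in small steps and watch the force.

```bash
python3 -m crank '[[0.005,0.005,-0.01,0,-1],[0,0,-0.01,0,-1],[0,0,0,0,-1],[0,0,0,0,-1]]'; python3 -m crank '[[0,0,-0.01,0,-1],[0,0,0,0,-1],[0,0,0,0,-1]]'; python3 -m crank '[[0,0,-0.01,0,-1],[0,0,0,0,-1],[0,0,0,0,-1]]'
```

```text
clock: 12.5
tcp_pos: [0.6172, -0.0, 0.2186]
orientation: [-3.136, -0.181, -0.001]
contact_force: [0.4, 0.7, 2.6]
grip_width: 0.0001
gripper_force: 1.2
clock: 12.75
tcp_pos: [0.6172, -0.0, 0.2167]
orientation: [-3.136, -0.181, -0.002]
contact_force: [0.5, 0.3, 4.2]
grip_width: 0.0001
gripper_force: 1.8
clock: 13.0
tcp_pos: [0.6172, -0.0001, 0.2146]
orientation: [-3.136, -0.181, -0.001]
contact_force: [0.3, 0.3, 5.5]
grip_width: 0.0001
gripper_force: 2.6
```

```bash
python3 -m crank '[[0,0,-0.01,0,-1],[0,0,0,0,-1],[0,0,0,0,-1]]'; python3 -m crank '[[0,0,-0.005,0,-1],[0,0,0,0,-1],[0,0,0,0,-1]]'
```

```text
clock: 13.25
tcp_pos: [0.6173, -0.0, 0.2136]
orientation: [3.136, 0.181, 0.002]
contact_force: [-1.7, -0.6, 11.0]
grip_width: 0.0003
gripper_force: 5.3
clock: 13.5
tcp_pos: [0.6173, -0.0, 0.2135]
orientation: [3.136, 0.181, 0.003]
contact_force: [-3.8, -0.8, 15.7]
grip_width: -0.0002
gripper_force: 8.1
```

Hard stop reached, just past the spring's 6 N. I'll hold it there, then release.

```bash
python3 -m crank '[[0,0,0,0,-1],[0,0,0,0,-1],[0,0,0,0,-1],[0,0,0,0,-1],[0,0,0,0,-1],[0,0,0,0,-1],[0,0,0,0,-1],[0,0,0,0,-1]]'; python3 -m crank '[[0,0,0,0,-1],[0,0,0,0,-1],[0,0,0,0,-1],[0,0,0,0,-1],[0,0,0,0,-1],[0,0,0,0,-1],[0,0,0,0,-1],[0,0,0,0,-1]]'
python3 -m crank '[[0,0,0.05,0,-1],[0,0,0.1,0,-1],[0,0,0.15,0,-1],[0,0,0.15,0,-1],[0,0,0.15,0,-1],[-0.15,0,0,0,-1],[-0.15,0,0,0,-1],[-0.15,0,0,0,-1]]'
python3 -m crank '[[-0.15,-0.1,0,0,-1],[-0.1,-0.15,0,0,-1],[0,-0.15,0,0,-1],[0,-0.15,0,0,-1],[0,-0.15,0,0,-1],[0,0,0,0,-1],[0,0,0,0,-1],[0,0,0,0,-1]]'
python3 - <<'E'
from h import *
import cv2
cv2.imwrite("pics/j.png",np.hstack([cv2.resize(r.grab_frame("scene")[145:265,180:330],(500,400)),cv2.resize(r.grab_frame("top")[160:280,190:280],(300,400))]))
E
```

```text
clock: 14.17
tcp_pos: [0.6173, -0.0, 0.2135]
orientation: [3.136, 0.181, 0.003]
contact_force: [-4.9, -0.2, 16.0]
grip_width: 0.0
gripper_force: 8.0
clock: 14.83
tcp_pos: [0.6173, -0.0, 0.2135]
orientation: [3.136, 0.181, 0.003]
contact_force: [-4.1, -0.8, 15.9]
grip_width: -0.0001
gripper_force: 8.0
clock: 15.5
tcp_pos: [0.5254, -0.0002, 0.3308]
orientation: [-3.136, -0.181, 0.002]
contact_force: [-0.0, 0.0, -0.3]
grip_width: 0.0001
gripper_force: 0.0
clock: 16.17
tcp_pos: [0.4765, -0.1396, 0.3308]
orientation: [-3.135, -0.181, 0.002]
contact_force: [-0.1, -0.5, -0.8]
grip_width: 0.0001
gripper_force: 0.0
```

View pics/j.png

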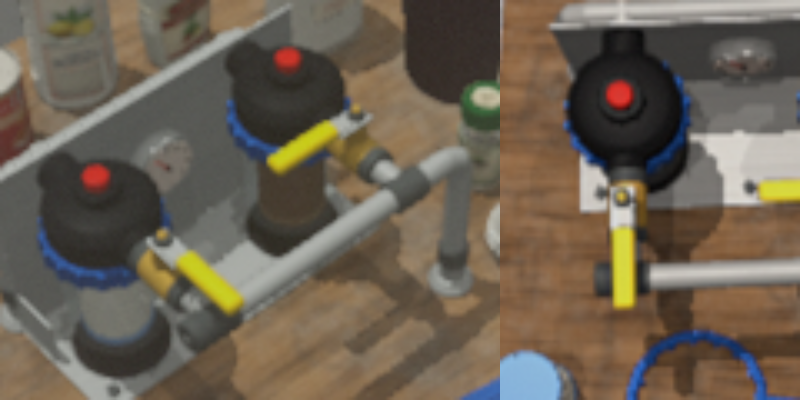

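The white lever is open, the brown one shut, both buttons are up and the arm is clear.

```bash
python3 -c "
from bench import r
print(r.hand_in())"
```

```text
the job is handed in; nothing more can be done
None
```

The job is handed in, with no verdict returned: I opened the white filter's lever fully, shut the brown one's, and held the brown relief button down for over a second; the last picture shows both levers in place, both buttons up and the arm clear.

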